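# Clamp the display panel and press on the locking cap

### The job

On the display-repair jig, first wind the hand crank clockwise until the jaw is fully home at the crank's stop (up to two full turns). Then take the flanged snap cap from the bench, press it open end down onto the snap stud, past the click and fully down on the stud's collar, and finish with the gripper still on the cap, pressing it down firmly. Leave the crank wound and do not disturb the other things on the bench.

Things in the scene. Friction and masses are not known exactly. Their poses are not given: they have to be found in the camera images.
- crank (a joint): angle of the hand crank (rad), grows clockwise seen from above; 0 is the loose stop, 12.57 (two turns) the home stop; starts between 0 and 1.6. It turns stiffly (about 0.1 N m), stays where it is left and nothing stands in its way. It drives the steel jaw 20 mm towards the copper-backed panel; the jaw's fork then surrounds the collar
- crank_handle (a point): point on the axis of the crank's upright handle, halfway up, 78 mm above the bench. The handle is a grey sleeve 20 mm in diameter, 34 mm tall, that spins freely on its pin, 48 mm from the crank's vertical axis. Arm and hub lie below the handle (hub 26 mm in diameter, its top 1 mm above the handle's foot)
- crank_axis (a point): fixed point on the crank's vertical axis, at the same height as crank_handle
- jig: the clamping jig, fixed to the bench: aluminium base plate 170 (its x) by 270 (its y) by 10 mm, origin at the centre of its underside. At y = -90 mm a grey gear housing 64 mm square, 46 mm high, with the crank on top (handle top at 95 mm); at y = 58 mm a phone panel with a copper-pink back; between them the steel jaw, 28 mm high. The snap stud stands at x = 70, y = 14 mm
- collar_top (a point): centre of the top face of the steel collar (22 mm diameter, top 26 mm above the bench) on which the cap must finally rest; z up. The snap stud rises 20 mm from it: a 12.4 mm shaft with a tapered tip 6 mm wide, and four spring prongs that bulge to 20 mm diameter 6.5 mm above the collar's top and slope in towards the tip. The jaw's fork beside it is 23 mm high
- collar: the same collar, without the stud; origin as collar_top. As the cap is pressed on, the prongs resist with a peak of roughly 6 to 12 N while its underside is some 10 to 5 mm above the collar; then they spring out over the flange inside the cap (the click), the force drops and the prongs draw the cap down towards the rigid collar. A firm final push is about 10 N
- cap: the snap cap, bare steel, about 90 g, hat-shaped, standing flange down on the bench: flange 40 mm diameter, 3 mm thick, above it a ribbed body about 30 mm in diameter, closed flat top 26 mm above the underside. Origin at the centre of its underside, z up through the closed top. The bore in the flange is 16.4 mm wide; inside, the cap widens to 23 mm and is 22 mm deep from the underside
- spacer: bystander: plain steel tube 34 mm in diameter, 18 mm tall, open through; origin at the centre of its underside
- foot: bystander: steel levelling foot, 44 mm disc with a thin 12 mm stem, 30 mm tall in all; origin at the centre of its underside
- driver: bystander: screwdriver 160 mm long lying on the bench, origin at its middle
- jar: bystander: small amber jar with black lid, 52 mm diameter, 60 mm tall; origin at the centre of its underside
- pot: bystander: steel cup 64 mm diameter, 70 mm tall; origin at the centre of its underside
- brush: bystander: brush 150 mm long lying on the bench, origin at its middle
- roller: bystander: black rubber roller, 22 mm diameter, about 100 mm long, lying on the bench; origin underneath its middle
There are look-alikes about, which are no part of the job. Leave any blue or red look-alike of the cap alone.

How it is judged (in metres and radians):
On the way, in this order (a step that is already met when the one before it is completed fails the run):
1. the crank is wound clockwise to its home stop (value of joint crank above 12.3 rad), for 0.2 s.
2. the cap is snapped over the prongs and sits on the collar (z of cap in the frame of collar_top below 0.002 m and horizontal distance between cap and collar_top below 0.004 m and angle between cap's own z axis and vertical below 0.1 rad), for 0.2 s.
At the end, for the whole second after the job is handed in: Crank within 0.27 rad of its home stop; cap upright (0.1 rad), clicked over the prongs, its underside within 2 mm of the collar's top and 4 mm of its centre; fingers still on the cap, pressing it on the collar with over 4 N through the last second (all of step 2 and value of joint crank above 12.3 rad and z of cap in the frame of collar_top above -0.003 m and contact force between cap and collar above 4 N and contact force between the fingers and cap above 2 N); the arm keeps its last pose, push and grip.
It fails at once if a bystander is pushed more than 30 mm from its place (distance of any of spacer, foot, driver, jar, pot, brush, roller from where it was at the start of the episode above 0.03 m).
It also fails if it takes over 72 s, if anything falls off the work surface, if the arm or the gripper's body presses on something with over 40 N, if the wrist force passes 120 N, or if a joint passes its speed limit or range.

### The arm

A 6-joint arm with a two-finger parallel gripper is mounted at the origin on the work surface. World frame = base frame: x ahead of the robot, y to its left, z up, the work surface at z = 0. Lengths are in mm, angles in rad, forces in N, time in s.
With the tool pointing down it reaches from about 300 to 775 mm from the base axis. Payload 14.6 kg.
Tool frame: the origin (TCP) lies at the very end of the fingers, on their centre line; the grasp point (between the pads) lies 19 mm behind it; z points along the fingers, y is the line along which they close (so a half turn about z gives the same grasp; the last joint's range is limited). The gripper opens to 94 mm and grips with 3 to 60 N. Pads are 16 mm wide; open, the fingers measure 119 mm over their backs; the gripper's body (75 mm by 177 mm) begins 78 mm behind the grasp point.
Start: joints at [-1.385, 0.3, 1.521, -0, 1.321, -0.067], TCP at [137.557, -532.51, 205.446] pointing down, gripper open.
Joint ranges: [-3.03, 3.03], [-0.79, 2.21], [0.23, 2.52], [-1.04, 4.18], [0, 3.07], [-2.55, 2.55]. Speed limits (rad/s): [2.22, 2.22, 2.57, 3.14, 3.14, 3.14].

### API

Orientations are given as [roll, pitch, yaw] about the fixed x, y, z axes, in that order (R = Rz(yaw) Ry(pitch) Rx(roll)).
In Python, from cell import manip, camera, get_calibration gives the robot as it stands. The module is installed in compiled form; this text tells all that it offers.
- The arm moves only by the tool jog_arm, never from a script. Its argument "plan" is one flat list of numbers, 6 for each row, row after row: the shift along the world's x, y, z in m, then the turn, a rotation vector about the world's x, y, z in degrees. A call has 1 to 20 rows; each row is the pose to reach, as a shift and turn from the pose commanded when the call began; what a row does not reach only later rows make up. A row lasts 1/10 s, in which the tool goes at most 50 mm and 8.59 degrees, less where a joint would pass 70% of its speed; a pose out of reach is approached as far as the arm can. A call with a gripper value outside its range is refused whole. "claw" is the finger opening in m, from 0 to 0.094, set as the call begins (left out, the last holds). The fingers move at their own pace and stop on an object; "force" is the grip in N (left out, the last holds). Time passes only in rows, so rows that repeat a pose let the fingers close. It gives the time, the measured TCP pose, the force, the opening and the grip force at its end, in the units of the state.
- manip.read_state(): the state, without advancing time (a new reading comes with each control period).
- camera(name): name is "scene" or "top" or "wrist"; returns (picture, depth): 400x640x3 uint8, red, green, blue; 400x640 float32, mm along the optical axis (not along the pixel's ray), 0 where there is no reading.
- get_calibration(name): a dict with "fx", "fy", "cx", "cy" (pixels), "origin" and "attitude" of the camera in the world. Camera axes: x right, y down, z forward; pixel columns grow to the right and rows downward; lengths in mm; the calibration is good to about 2 mm. A picture is of the moment at which its call begins: read the wrist's pose just before it. get_calibration takes no time and is no camera call; for the wrist camera it gives the pose at the moment of the call.
- manip.sign_off(): hands the job in; it is judged then, once.
The state is a dict: "clock": time; "joints": joint angles; "qd": joint speeds; "effort": joint torques, N m; "eef_pos": TCP position; "eef_rot": TCP orientation; "wrist_force": force on the tool from outside, world axes, zero at the start; "moment": the same for the moment, N m; "finger_gap": finger opening in mm; "finger_force": force on a finger pad.
Only numpy, scipy, OpenCV 4.12 (cv2) and the standard library are available. Lean on these libraries where they do the work, as an engineer would, in place of code of your own. Each camera call takes 0.05 s, during which the arm holds its last target. There are 200 camera calls.

## Working session

There is one attempt and no reset: what is moved stays moved. The work goes in short steps, Python scripts to look and compute and a tool call to move; the robot and the scene stay as the last step left them, time stands still between calls to the robot, and variables do not carry over. Pictures are saved under pics/ and viewed, at most 10 in all, crops included, and the job is handed in when it is done.

Besides the shell and the picture viewer there is one more tool, called after "Request:" as name(argument=value, ...), one argument or row to a line, values as JSON. jog_arm: Moves the arm, as the interface text tells. Its arguments: {"type":"object","properties":{"plan":{"type":"array"},"claw":{"type":"number"},"force":{"type":"number"}},"required":["plan"]}

```bash
mkdir -p pics; cat > h.py <<'E'
import numpy as np, cv2
from cell import manip, camera, get_calibration
from scipy.spatial.transform import Rotation as Ro
def snap(n,f=None):
    c=get_calibration(n); p,d=camera(n)
    if f: cv2.imwrite('pics/'+f,p[:,:,::-1])
    return p,d,c
def Rm(c):
    a=np.array(c['attitude'],float)
    return a if a.shape==(3,3) else Ro.from_euler('xyz',a).as_matrix()
def plane(c,u,v,z):
    r=Rm(c)@np.array([(u-c['cx'])/c['fx'],(v-c['cy'])/c['fy'],1]); o=np.array(c['origin'])
    return o+r*(z-o[2])/r[2]
def cloud(c,d):
    v,u=np.mgrid[:d.shape[0],:d.shape[1]]
    P=np.stack([(u-c['cx'])/c['fx']*d,(v-c['cy'])/c['fy']*d,d],-1)
    return P@Rm(c).T+np.array(c['origin'])
E
python3 - <<'E'
from h import *
for n in('top','scene','wrist'):
    p,d,c=snap(n,n+'0.png'); print(n,c)
    np.savez('pics/'+n,p=p,d=d)
print(manip.read_state())
E
```

```text
top {'fx': 390.28338576769676, 'fy': 390.28338576769676, 'cx': 325.8555213647354, 'cy': 198.64210216533576, 'origin': array([ 413.80913746,  -27.0435732 , 1120.85931004]), 'attitude': array([-2.99078259, -0.00606219, -1.56355436])}
scene {'fx': 382.1563718255272, 'fy': 382.1563718255272, 'cx': 318.86952516443046, 'cy': 204.12819346143647, 'origin': array([1173.67956834, -556.66066532,  642.86580537]), 'attitude': array([-2.17260264,  0.00431427,  0.85548747])}
wrist {'fx': 344.7885190882389, 'fy': 344.7885190882389, 'cx': 317.12796764776294, 'cy': 199.90796961927055, 'origin': array([ 203.90834025, -515.41241019,  384.97071451]), 'attitude': array([ 2.90480836e+00,  8.78215624e-04, -1.31672836e+00])}
{'clock': 0.15, 'joints': array([-1.38460167e+00,  3.00348853e-01,  1.52138846e+00, -2.24197571e-05,
        1.32066696e+00, -6.65972269e-02]), 'qd': array([ 0.00116298, -0.00132551, -0.00242217, -0.00088272,  0.000249  ,
       -0.00138185]), 'effort': array([ 6.76938434e-04, -5.31960011e+01, -3.52822065e+01,  7.08069024e-02,
        2.35572917e-02, -7.39461893e-05]), 'eef_pos': array([ 137.52053007, -532.35261559,  205.03487029]), 'eef_rot': array([-3.14078140e+00, -3.23417159e-05,  2.52797431e-01]), 'wrist_force': array([-0.30481937,  0.06184422, -0.61635519]), 'moment': array([-0.03762034, -0.03839153,  0.01112311]), 'finger_force': 0.0, 'finger_gap': 93.92780985801157}
```

View pics/top0.png

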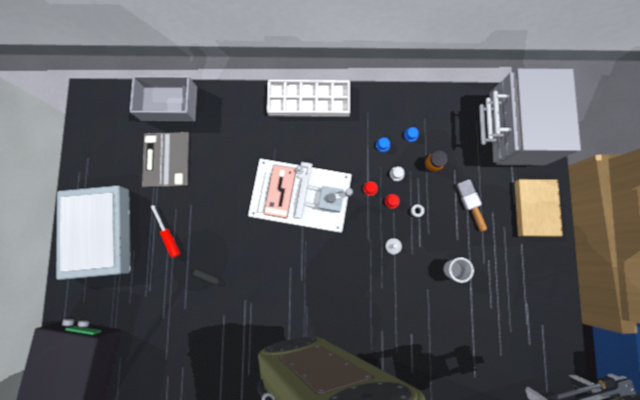

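View pics/scene0.png

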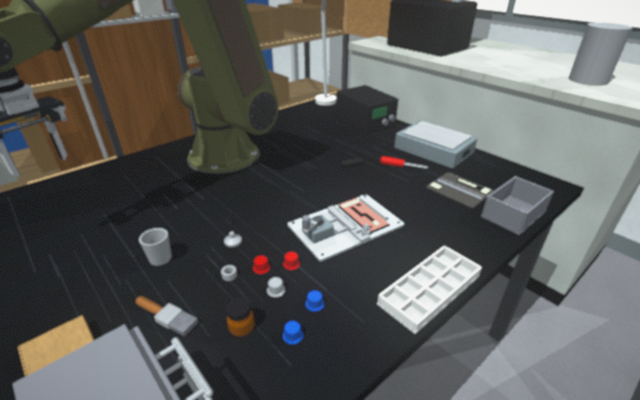

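Top view: the look-alikes for the cap are the grey hat (397,173), the spacer ring (418,211), the foot with stem (393,246), the reds (371,188) and (392,201), and the blues (383,145) and (411,134). The grey hat fits the description. The jig is at (300,195), with the crank at about (330,198) and its handle at about (348,193). Next I'll measure these and take a close crop.

```bash
python3 - <<'E'
from h import *
c=get_calibration('top'); z=np.load('pics/top.npz'); p,d=z['p'],z['d']
P=cloud(c,d)
# jig plate: white-ish bright, from height 10
for n,(u,v,h) in dict(cap=(397,173,20),spacer=(418,211,18),foot=(393,246,20),r1=(371,188,20),r2=(392,201,20),b1=(383,145,20),b2=(411,134,20),jar=(436,160,60),pot=(459,269,70),handle=(348,193,90),hub=(331,199,60)).items():
    print(n,plane(c,u,v,h).round(0),P[v,u].round(0))
m=((P[...,2]>4)&(P[...,2]<110)&(P[...,0]>330)&(P[...,0]<600)&(P[...,1]>-130)&(P[...,1]<220)).astype(np.uint8)
k,l,s,ce=cv2.connectedComponentsWithStats(m)
for i in range(1,k):
    if s[i,4]>1000:
        q=P[(l==i)&(P[...,2]<18)][:,:2].astype(np.float32); r=cv2.minAreaRect(q); print(r,cv2.boxPoints(r)); 
        h=P[(l==i)&(P[...,2]>70)]; print(len(h),np.median(h,0))
a=cv2.resize(p[115:265,240:440],(800,600),interpolation=cv2.INTER_CUBIC)
cv2.imwrite('pics/crop1.png',a[:,:,::-1])
E
```

```text
cap [ 658. -237.   20.] [ 656. -236.   26.]
spacer [ 548. -295.   18.] [ 550. -300.    0.]
foot [ 448. -222.   20.] [ 448. -220.   28.]
r1 [ 613. -162.   20.] [ 612. -161.   24.]
r2 [ 576. -221.   20.] [ 575. -220.   25.]
b1 [ 741. -198.   20.] [ 738. -197.   28.]
b2 [ 775. -281.   20.] [ 772. -279.   28.]
jar [ 687. -340.   60.] [ 686. -339.   63.]
pot [ 387. -387.   70.] [ 386. -409.    6.]
handle [586. -91.  90.] [585. -91.  96.]
hub [574. -46.  60.] [574. -46.  63.]
((555.2726440429688, 47.57923889160156), (286.442626953125, 102.36669158935547), 82.20872497558594) [[ 485.14606  -87.38127]
 [ 586.56775 -101.25859]
 [ 625.39923  182.53975]
 [ 523.97754  196.41707]]
49 [588.59020788 -91.03776878  93.90872718]
```

View pics/crop1.png

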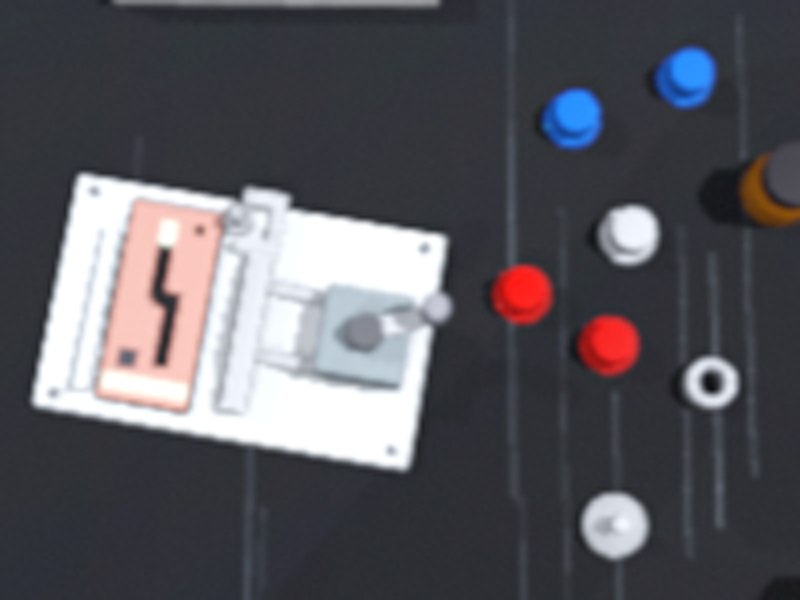

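The crop confirms it: a grey hat at crop (629,235) with a wide flange and closed flat top. The stud is at crop (236,215), which is full-picture (299,169).

```bash
python3 - <<'E'
from h import *
c=get_calibration('top'); z=np.load('pics/top.npz'); p,d=z['p'],z['d']
P=cloud(c,d)
f=lambda X,Y,h: plane(c,240+(X+.5)/4-.5,115+(Y+.5)/4-.5,h)
K=[f(*q,10)[:2] for q in((77,173),(448,235),(408,470),(33,407))]
K=np.array(K); print(K.round(1),[np.linalg.norm(K[i]-K[i-1]).round(1) for i in range(4)])
ce=K.mean(0); y=(K[0]+K[3]-K[1]-K[2]);y/=np.linalg.norm(y); x=np.array([y[1],-y[0]])
print('jig',ce.round(1),'yang',np.degrees(np.arctan2(y[1],y[0])).round(1))
print('stud pred',(ce+70*x+14*y).round(1),'seen',f(236,215,40).round(1)); 
ax=ce-90*y; print('axis',ax.round(1),'hub seen',f(363,332,62).round(1))
h=f(437,307,95)[:2]; print('handle',h.round(1),np.linalg.norm(h-ax).round(1),np.degrees(np.arctan2(*(h-ax)[::-1])).round(1))
m=(P[...,2]>12)&(abs(P[...,0]-657)<30)&(abs(P[...,1]+237)<30); q=P[m];print('cap',np.median(q[q[:,2]>22],0).round(1),f(632,229,26).round(1))
E
```

```text
[[ 701.6  164.1]
 [ 657.6 -107. ]
 [ 486.8  -78.1]
 [ 529.6  189.8]] [np.float64(173.9), np.float64(274.6), np.float64(173.3), np.float64(271.3)]
jig [593.9  42.2] yang 80.8
stud pred [665.2  44.9] seen [664.2  45.4  40. ]
axis [579.6 -46.7] hub seen [577.7 -44.7  62. ]
handle [589.9 -93.4] 47.8 -77.6
cap [ 659.4 -238.2   27.1] [ 659.6 -237.9   26. ]
```

Request:
jog_arm(
  plan=[0.04,0.04,0,0,0,0,0.08,0.08,0,0,0,0,0.11,0.11,0,0,0,0,0.15,0.15,0,0,0,0,0.19,0.19,0,0,0,0,0.23,0.23,0,0,0,0,0.27,0.27,0,0,0,0,0.31,0.31,0,0,0,0,0.35,0.34,0,0,0,0,0.38,0.37,0,0,0,0,0.41,0.4,0,0,0,0,0.43,0.42,0,0,0,0,0.44,0.43,0,0,0,0,0.44,0.43,0,0,0,0,0.44,0.43,0,0,0,0],
  claw=0.07,
)

```text
clock: 1.65
eef_pos: [576.9, -103.1, 205.1]
eef_rot: [-3.141, 0.001, 0.253]
wrist_force: [-0.4, -0.6, 0.3]
finger_gap: 70.1
finger_force: 0.0
```

```bash
python3 - <<'E'
from h import *
p,d,c=snap('wrist','w1.png'); np.savez('pics/w1',p=p,d=d); P=cloud(c,d)
print(c['origin'],c['attitude'])
b=(abs(P[...,0]-580)<70)&(abs(P[...,1]+60)<70)&(d>0)
q=P[b&(P[...,2]>88)&(P[...,2]<102)]; print('handle top',len(q),q.mean(0).round(1),(q.min(0)+q.max(0))/2)
E
```

```text
[643.44551686 -86.06404047 385.09667843] [ 2.90395740e+00  8.83023780e-06 -1.31680936e+00]
handle top 405 [592.3 -94.1  94.5] [591.61778772 -94.23021046  92.8544116 ]
```

View pics/w1.png

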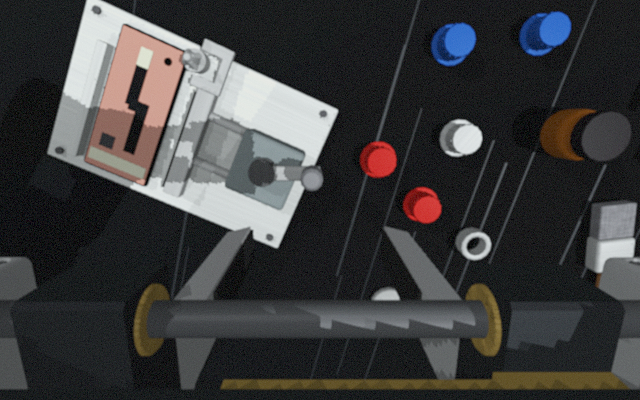

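Wrist view: the handle top is at (312,178), the cap at (462,138) and the stud at (197,60). The handle is 48.9 mm from the axis, close to the stated 48. I'll descend on the handle.

Request:
jog_arm(
  plan=[0.013,0.009,-0.03,0,0,0,0.013,0.009,-0.065,0,0,0,0.013,0.009,-0.095,0,0,0,0.013,0.009,-0.12,0,0,0,0.013,0.009,-0.134,0,0,0,0.013,0.009,-0.138,0,0,0,0.013,0.009,-0.138,0,0,0],
)

```text
clock: 2.4
eef_pos: [590.6, -94.1, 68.1]
eef_rot: [3.141, -0.0, 0.252]
wrist_force: [0.1, 0.5, 0.3]
finger_gap: 70.1
finger_force: 0.0
```

Request:
jog_arm(
  plan=[0,0,0,0,0,0,0,0,0,0,0,0,0,0,0,0,0,0,0,0,0,0,0,0,0,0,0,0,0,0,0,0,0,0,0,0],
  claw=0.0,
  force=20,
)

```text
clock: 3.0
eef_pos: [590.6, -93.5, 67.5]
eef_rot: [3.142, -0.0, 0.253]
wrist_force: [0.5, -0.5, 0.8]
finger_gap: 25.4
finger_force: 0.0
```

```bash
python3 - <<'E'
import numpy as np
a0=np.radians(-76.3); r=.048
for A,B,s in((0,300,15),(300,600,15),(600,740,7.5)):
    th=np.arange(A+s,B+.1,s); f=lambda t:np.stack([np.cos(a0-np.radians(t)),np.sin(a0-np.radians(t))],-1)*r
    q=f(th)-f(np.array([A])); print(', '.join('%.4g, %.4g, 0,0,0,0'%tuple(x.round(4)) for x in q))
E
```

```text
-0.0125, -0.0014, 0,0,0,0, -0.0248, 0.0006, 0,0,0,0, -0.0363, 0.0056, 0,0,0,0, -0.0461, 0.0135, 0,0,0,0, -0.0535, 0.0236, 0,0,0,0, -0.058, 0.0353, 0,0,0,0, -0.0594, 0.0477, 0,0,0,0, -0.0574, 0.0601, 0,0,0,0, -0.0524, 0.0716, 0,0,0,0, -0.0445, 0.0813, 0,0,0,0, -0.0344, 0.0887, 0,0,0,0, -0.0227, 0.0933, 0,0,0,0, -0.0103, 0.0946, 0,0,0,0, 0.0021, 0.0927, 0,0,0,0, 0.0136, 0.0876, 0,0,0,0, 0.0233, 0.0798, 0,0,0,0, 0.0307, 0.0697, 0,0,0,0, 0.0353, 0.058, 0,0,0,0, 0.0366, 0.0455, 0,0,0,0, 0.0347, 0.0332, 0,0,0,0
-0.0051, -0.0115, 0,0,0,0, -0.0129, -0.0212, 0,0,0,0, -0.023, -0.0286, 0,0,0,0, -0.0347, -0.0332, 0,0,0,0, -0.0472, -0.0345, 0,0,0,0, -0.0595, -0.0326, 0,0,0,0, -0.071, -0.0275, 0,0,0,0, -0.0808, -0.0197, 0,0,0,0, -0.0882, -0.0096, 0,0,0,0, -0.0927, 0.0021, 0,0,0,0, -0.0941, 0.0146, 0,0,0,0, -0.0921, 0.0269, 0,0,0,0, -0.0871, 0.0384, 0,0,0,0, -0.0792, 0.0482, 0,0,0,0, -0.0691, 0.0556, 0,0,0,0, -0.0574, 0.0601, 0,0,0,0, -0.045, 0.0615, 0,0,0,0, -0.0326, 0.0595, 0,0,0,0, -0.0211, 0.0545, 0,0,0,0, -0.0114, 0.0466, 0,0,0,0
0.004, -0.0048, 0,0,0,0, 0.0074, -0.0101, 0,0,0,0, 0.01, -0.0158, 0,0,0,0, 0.0119, -0.0218, 0,0,0,0, 0.013, -0.028, 0,0,0,0, 0.0133, -0.0343, 0,0,0,0, 0.0127, -0.0405, 0,0,0,0, 0.0114, -0.0466, 0,0,0,0, 0.0092, -0.0525, 0,0,0,0, 0.0063, -0.0581, 0,0,0,0, 0.0027, -0.0632, 0,0,0,0, -0.0015, -0.0679, 0,0,0,0, -0.0064, -0.0719, 0,0,0,0, -0.0117, -0.0753, 0,0,0,0, -0.0173, -0.0779, 0,0,0,0, -0.0233, -0.0798, 0,0,0,0, -0.0295, -0.0809, 0,0,0,0, -0.0358, -0.0812, 0,0,0,0
```

Request:
jog_arm(
  plan=[0,0,0,0,0,0,0,0,0,0,0,0,0,0,0,0,0,0],
)

```text
clock: 3.3
eef_pos: [590.7, -93.9, 67.5]
eef_rot: [3.141, -0.0, 0.253]
wrist_force: [1.7, -4.6, 0.1]
finger_gap: 19.5
finger_force: 20.0
```

Request:
jog_arm(
  plan=[-0.0125,-0.0014,0,0,0,0,-0.0248,0.0006,0,0,0,0,-0.0363,0.0056,0,0,0,0,-0.0461,0.0135,0,0,0,0,-0.0535,0.0236,0,0,0,0,-0.058,0.0353,0,0,0,0],
)

```text
clock: 3.9
eef_pos: [532.1, -57.7, 67.5]
eef_rot: [-3.142, 0.0, 0.252]
wrist_force: [5.2, 0.0, -2.1]
finger_gap: 19.3
finger_force: 20.0
```

Request:
jog_arm(
  plan=[-0.0014,0.0124,0,0,0,0,0.0006,0.0248,0,0,0,0,0.0056,0.0363,0,0,0,0,0.0135,0.046,0,0,0,0,0.0236,0.0534,0,0,0,0,0.0353,0.058,0,0,0,0,0.0477,0.0593,0,0,0,0,0.0601,0.0574,0,0,0,0,0.0716,0.0523,0,0,0,0,0.0813,0.0445,0,0,0,0,0.0887,0.0344,0,0,0,0,0.0933,0.0227,0,0,0,0,0.0946,0.0102,0,0,0,0,0.0927,-0.0021,0,0,0,0],
)

```text
clock: 5.3
eef_pos: [625.7, -59.6, 67.4]
eef_rot: [-3.141, -0.0, 0.254]
wrist_force: [-2.5, 4.1, 1.3]
finger_gap: 19.6
finger_force: 20.0
```

Request:
jog_arm(
  plan=[-0.0051,-0.0115,0,0,0,0,-0.0129,-0.0212,0,0,0,0,-0.023,-0.0286,0,0,0,0,-0.0347,-0.0332,0,0,0,0,-0.0472,-0.0345,0,0,0,0,-0.0595,-0.0326,0,0,0,0,-0.071,-0.0275,0,0,0,0,-0.0808,-0.0197,0,0,0,0,-0.0882,-0.0096,0,0,0,0,-0.0927,0.0021,0,0,0,0,-0.0941,0.0146,0,0,0,0,-0.0921,0.0269,0,0,0,0,-0.0871,0.0384,0,0,0,0,-0.0792,0.0482,0,0,0,0,-0.0691,0.0556,0,0,0,0,-0.0574,0.0601,0,0,0,0,-0.045,0.0615,0,0,0,0,-0.0326,0.0595,0,0,0,0,-0.0211,0.0545,0,0,0,0,-0.0114,0.0466,0,0,0,0],
)

```text
clock: 7.3
eef_pos: [613.4, -13.7, 67.4]
eef_rot: [-3.141, 0.001, 0.253]
wrist_force: [-3.6, -0.4, 3.3]
finger_gap: 19.8
finger_force: 20.0
```

Request:
jog_arm(
  plan=[0.004,-0.0048,0,0,0,0,0.0074,-0.0101,0,0,0,0,0.01,-0.0158,0,0,0,0,0.0119,-0.0218,0,0,0,0],
)

```text
clock: 7.7
eef_pos: [625.7, -35.8, 67.5]
eef_rot: [-3.141, -0.0, 0.253]
wrist_force: [-0.4, 2.4, 1.2]
finger_gap: 19.5
finger_force: 20.0
```

Request:
jog_arm(
  plan=[0.0011,-0.0062,0,0,0,0,0.0014,-0.0125,0,0,0,0,0.0014,-0.0125,0,0,0,0],
)

```text
clock: 8.0
eef_pos: [627.1, -49.2, 67.5]
eef_rot: [3.141, 0.0, 0.252]
wrist_force: [-0.8, -2.5, 0.6]
finger_gap: 19.5
finger_force: 20.0
```

Request:
jog_arm(
  plan=[-0.0006,-0.0062,0,0,0,0,-0.0019,-0.0123,0,0,0,0,-0.0019,-0.0123,0,0,0,0],
)

```text
clock: 8.3
eef_pos: [623.9, -56.7, 67.2]
eef_rot: [-3.134, 0.002, 0.254]
wrist_force: [-9.6, 25.4, 6.8]
finger_gap: 19.8
finger_force: 20.0
```

Force rose to 25 N against the motion: this is the home stop, about 11.2 rad turned. Open, rise, and check.

Request:
jog_arm(
  plan=[0.001,0.003,0,0,0,0,0.001,0.003,0,0,0,0,0.001,0.003,0,0,0,0,0.001,0.003,0,0,0,0],
  claw=0.07,
)

```text
clock: 8.7
eef_pos: [626.1, -57.8, 67.3]
eef_rot: [3.141, 0.0, 0.252]
wrist_force: [0.4, 0.2, -0.1]
finger_gap: 47.9
finger_force: 0.0
```

Request:
jog_arm(
  plan=[0,0,0.03,0,0,0,0,0,0.065,0,0,0,0,0,0.1,0,0,0,0,-0.01,0.125,0,0,0,0,-0.05,0.133,0,0,0,0,-0.09,0.133,0,0,0,0,-0.1,0.133,0,0,0,0,-0.1,0.133,0,0,0],
)

```text
clock: 9.5
eef_pos: [625.9, -158.9, 200.0]
eef_rot: [-3.141, 0.001, 0.25]
wrist_force: [0.6, 0.3, 0.2]
finger_gap: 70.0
finger_force: 0.0
```

```bash
python3 - <<'E'
from h import *
p,d,c=snap('wrist','w2.png'); np.savez('pics/w2',p=p,d=d); P=cloud(c,d)
g=p.astype(int)
b=(abs(P[...,0]-580)<75)&(abs(P[...,1]+50)<75)&(d>0)
q=P[b&(P[...,2]>88)&(P[...,2]<102)]; print('handle top',len(q),q.mean(0).round(1))
b=(np.hypot(P[...,0]-659,P[...,1]+238)<28); q=P[b&(P[...,2]>20)]; print('cap top',len(q),q.mean(0).round(1),(q.min(0)+q.max(0))/2)
b=(np.hypot(P[...,0]-665,P[...,1]-45)<9); q=P[b&(P[...,2]>38)]; print('stud',len(q),q.mean(0).round(1),q[:,2].max())
E
```

```text
handle top 441 [628.3 -57.   94.4]
cap top 4036 [ 665.9 -225.3  260. ] [ 662.38172562 -232.56474029  172.89128754]
stud 174 [666.   41.2  43.3] 47.92811657748922
```

View pics/w2.png

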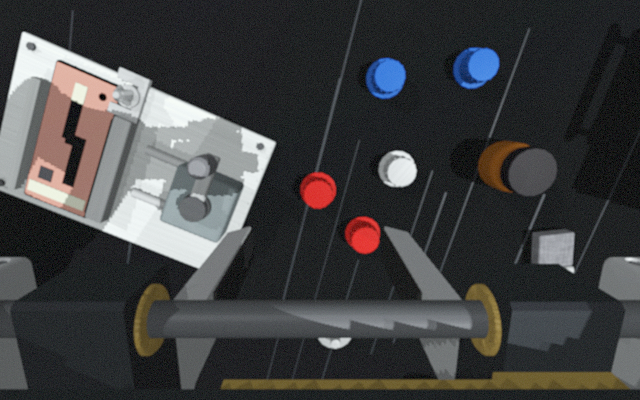

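The picture shows the jaw against the panel with its fork around the stud (127,95), the handle at (199,165) and the cap at (398,168). Handle angles add up: started at 1.14 rad, turned 11.43 rad, total 12.57. Crank is home.

```bash
python3 - <<'E'
from h import *
z=np.load('pics/w2.npz');p,d=z['p'],z['d']; c=get_calibration('wrist'); P=cloud(c,d)
b=(np.hypot(P[...,0]-659,P[...,1]+238)<28); q=P[b&(P[...,2]>22)&(P[...,2]<32)]; print('cap top',len(q),q.mean(0).round(1),((q.min(0)+q.max(0))/2).round(1),np.ptp(q,axis=0).round(1))
b=(np.hypot(P[...,0]-665,P[...,1]-45)<20); q=P[b&(P[...,2]>43)&(P[...,2]<52)]; print('stud tip',len(q),q.mean(0).round(1),np.ptp(q,axis=0).round(1))
print(plane(c,398,168,22).round(1))
E
```

```text
cap top 679 [ 661.3 -238.6   26.5] [ 660.9 -238.5   25.9] [31.  30.4  7.4]
stud tip 93 [665.8  43.6  45.5] [ 9.6 10.2  4.9]
[ 663.  -235.4   22. ]
```

Request:
jog_arm(
  plan=[0.017,-0.04,-0.01,0,0,0,0.0345,-0.079,-0.03,0,0,0,0.0345,-0.0795,-0.065,0,0,0,0.0345,-0.0795,-0.1,0,0,0,0.0345,-0.0795,-0.135,0,0,0,0.0345,-0.0795,-0.165,0,0,0,0.0345,-0.0795,-0.185,0,0,0,0.0345,-0.0795,-0.192,0,0,0,0.0345,-0.0795,-0.195,0,0,0,0.0345,-0.0795,-0.195,0,0,0],
)

```text
clock: 10.55
eef_pos: [661.3, -236.4, 6.3]
eef_rot: [3.141, -0.001, 0.253]
wrist_force: [0.4, 0.2, 0.6]
finger_gap: 69.9
finger_force: 0.0
```

Request:
jog_arm(
  plan=[0,0,0,0,0,0,0,0,0,0,0,0,0,0,0,0,0,0,0,0,0,0,0,0,0,0,0,0,0,0,0,0,0,0,0,0,0,0,0,0,0,0,0,0,0,0,0,0],
  claw=0.0,
  force=45,
)

```text
clock: 11.35
eef_pos: [660.8, -236.9, 5.6]
eef_rot: [3.141, -0.0, 0.253]
wrist_force: [0.5, -0.4, 1.7]
finger_gap: 28.7
finger_force: 45.0
```

Cap gripped at 28.7 mm. Lift, then hover near the stud for a close look.

Request:
jog_arm(
  plan=[0,0,0.02,0,0,0,0,0,0.05,0,0,0,0,0,0.085,0,0,0,0,0.01,0.12,0,0,0,-0.002,0.035,0.14,0,0,0,-0.004,0.07,0.145,0,0,0,-0.006,0.11,0.145,0,0,0,-0.008,0.15,0.145,0,0,0,-0.01,0.19,0.145,0,0,0,-0.013,0.23,0.145,0,0,0,-0.016,0.26,0.145,0,0,0,-0.016,0.277,0.145,0,0,0,-0.016,0.282,0.145,0,0,0,-0.016,0.282,0.145,0,0,0,-0.016,0.282,0.145,0,0,0],
)

```text
clock: 12.85
eef_pos: [644.9, 43.9, 150.3]
eef_rot: [3.141, 0.0, 0.252]
wrist_force: [-0.3, -0.3, -0.6]
finger_gap: 28.5
finger_force: 45.0
```

```bash
python3 - <<'E'
from h import *
s=manip.read_state(); print(s['eef_pos'],s['finger_gap'])
p,d,c=snap('wrist','w3.png'); P=cloud(c,d); np.savez('pics/w3',p=p,d=d)
b=(np.hypot(P[...,0]-665,P[...,1]-45)<25); q=P[b&(P[...,2]>42)&(P[...,2]<52)]; print('stud tip',len(q),q.mean(0).round(1),np.ptp(q,axis=0).round(1))
np.save('pics/c3',np.r_[c['origin'],c['attitude']])
E
```

```text
[644.91947707  43.86255306 150.29005957] 28.54699431612044
stud tip 137 [666.5  43.7  44.8] [10.6 10.7  6.2]
```

View pics/w3.png

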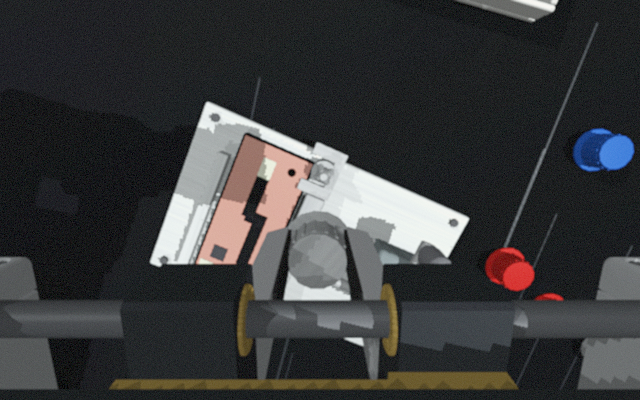

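The picture shows the cap held square between the fingers, top disc around (316,261), with the stud tip at (323,172) in the fork.

```bash
python3 - <<'E'
from h import *
z=np.load('pics/w3.npz');p,d=z['p'],z['d']; c=get_calibration('wrist'); P=cloud(c,d)
m=(abs(P[...,2]-171)<6)&(np.hypot(P[...,0]-645,P[...,1]-44)<17)&(np.mgrid[:400,:640][0]<292)
q=P[m]; print('cap top',len(q),q.mean(0).round(1),((q.min(0)+q.max(0))/2).round(1),np.ptp(q,axis=0).round(1))
v,u=np.where(m); print(u.min(),u.max(),v.min(),v.max())
cv2.imwrite('pics/c3.png',np.hstack([cv2.resize(p[220:300,260:360],(400,320))[:,:,::-1],cv2.resize(p[140:200,280:355],(400,320))[:,:,::-1]]))
print(c['origin'],plane(c,323,172,46).round(1),plane(c,316,261,171).round(1))
E
```

```text
cap top 2907 [645.2  43.5 171.2] [644.3  44.  170.9] [31.1 32.3 11.8]
287 348 228 288
[711.31835327  60.76851664 330.32003109] [669.2  44.8  46. ] [643.7  43.9 171. ]
```

View pics/c3.png

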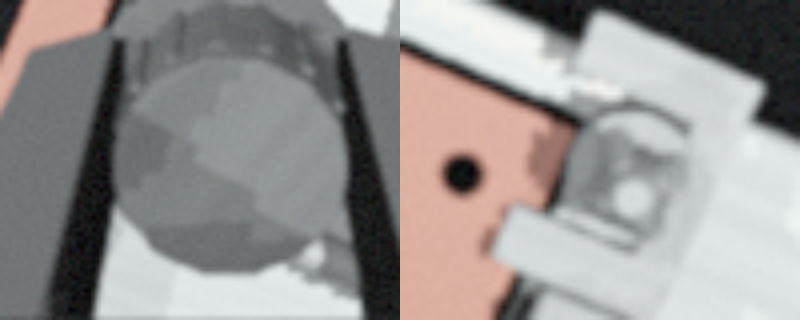

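Left crop: cap top disc centred at (231,165). Right crop: the stud's tip is the bright spot at (632,197), and the collar disc is centred near (628,178).

```bash
python3 - <<'E'
from h import *
c=get_calibration('wrist')
print('cap',plane(c,317.9,261.2,171).round(1),'tip',plane(c,323.4,176.9,46).round(1),'collar',plane(c,322.8,173.4,26).round(1))
c=get_calibration('scene');p,d,_=snap('scene'); a=cv2.resize(p[130:270,240:400],(800,700))[:600]
cv2.imwrite('pics/s3.png',a[:,:,::-1]); print(c['origin'])
E
```

```text
cap [643.8  42.9 171. ] tip [665.3  43.4  46. ] collar [665.   43.5  26. ]
[1173.67956834 -556.66066532  642.86580537]
```

Request:
jog_arm(
  plan=[0.01,0.0007,-0.02,0,0,0,0.021,0.0007,-0.05,0,0,0,0.021,0.0007,-0.075,0,0,0,0.021,0.0007,-0.09,0,0,0,0.021,0.0007,-0.095,0,0,0,0.021,0.0007,-0.099,0,0,0,0.021,0.0007,-0.102,0,0,0,0.021,0.0007,-0.104,0,0,0,0.021,0.0007,-0.104,0,0,0],
)

```text
clock: 13.85
eef_pos: [665.9, 45.9, 46.9]
eef_rot: [3.141, -0.001, 0.253]
wrist_force: [-0.1, -0.2, -0.8]
finger_gap: 29.1
finger_force: 45.0
```

Request:
jog_arm(
  plan=[0,0,-0.002,0,0,0,0,0,-0.004,0,0,0,0,0,-0.006,0,0,0,0,0,-0.006,0,0,0],
)

```text
clock: 14.25
eef_pos: [666.3, 45.2, 40.7]
eef_rot: [3.14, -0.001, 0.253]
wrist_force: [2.4, -5.0, 1.9]
finger_gap: 28.3
finger_force: 45.0
```

Request:
jog_arm(
  plan=[0,0,-0.001,0,0,0,0,0,-0.002,0,0,0,0,0,-0.003,0,0,0,0,0,-0.003,0,0,0],
)

```text
clock: 14.65
eef_pos: [666.9, 45.0, 39.0]
eef_rot: [3.14, -0.003, 0.252]
wrist_force: [2.5, -6.7, 9.0]
finger_gap: 28.9
finger_force: 45.0
```

Request:
jog_arm(
  plan=[0.0004,-0.001,-0.001,0,0,0,0.0004,-0.001,-0.002,0,0,0,0.0004,-0.001,-0.003,0,0,0,0.0004,-0.001,-0.004,0,0,0,0.0004,-0.001,-0.004,0,0,0],
)

```text
clock: 15.15
eef_pos: [665.5, 45.2, 32.5]
eef_rot: [-3.141, 0.002, 0.253]
wrist_force: [-0.2, 0.6, -3.4]
finger_gap: 28.8
finger_force: 45.0
```

Request:
jog_arm(
  plan=[0,0,-0.001,0,0,0,0,0,-0.002,0,0,0,0,0,-0.002,0,0,0,0,0,-0.002,0,0,0],
)

```text
clock: 15.55
eef_pos: [666.2, 45.1, 31.6]
eef_rot: [-3.141, -0.0, 0.253]
wrist_force: [-1.4, 0.0, 2.1]
finger_gap: 29.1
finger_force: 45.0
```

The click came: force fell from +9 N to −3.4 N, and it's now touching the collar at the expected height. Press.

Request:
jog_arm(
  plan=[0,0,-0.001,0,0,0,0,0,-0.002,0,0,0,0,0,-0.002,0,0,0,0,0,-0.002,0,0,0],
)

```text
clock: 15.95
eef_pos: [666.4, 45.1, 31.4]
eef_rot: [-3.142, -0.001, 0.253]
wrist_force: [-9.7, 1.0, 19.2]
finger_gap: 28.8
finger_force: 45.0
```

Request:
jog_arm(
  plan=[-0.0008,0,0.0003,0,0,0,-0.0008,0,0.0003,0,0,0,-0.0008,0,0.0003,0,0,0,-0.0008,0,0.0003,0,0,0,-0.0008,0,0.0003,0,0,0,-0.0008,0,0.0003,0,0,0,-0.0008,0,0.0003,0,0,0,-0.0008,0,0.0003,0,0,0],
)

```text
clock: 16.75
eef_pos: [666.2, 45.1, 31.5]
eef_rot: [3.141, -0.003, 0.253]
wrist_force: [-2.7, 1.6, 12.6]
finger_gap: 28.9
finger_force: 45.0
```

```bash
python3 - <<'E'
from h import *
p,d,c=snap('wrist'); P=cloud(c,d); s=manip.read_state(); print(s['wrist_force'],s['eef_pos'],s['finger_force'])
m=(abs(P[...,2]-52)<5)&(np.hypot(P[...,0]-665,P[...,1]-44.5)<17)&(np.mgrid[:400,:640][0]<292)
q=P[m]; print('cap top',len(q),q.mean(0).round(1),np.median(q[:,2]))
q=P[(abs(P[...,2]-94)<6)&(np.hypot(P[...,0]-628,P[...,1]+57)<20)]; print('handle',len(q),q.mean(0).round(1))
cv2.imwrite('pics/w4.png',p[:,:,::-1])
E
```

```text
[-3.2714654   0.82795633 13.05485515] [666.19925934  45.10661734  31.45767664] 45.003880709409714
cap top 2851 [666.3  44.8  52.5] 52.64305003615888
handle 0 [nan nan nan]<stdin>:5: RuntimeWarning: Mean of empty slice.
  ret = um.true_divide(
```

View pics/w4.png

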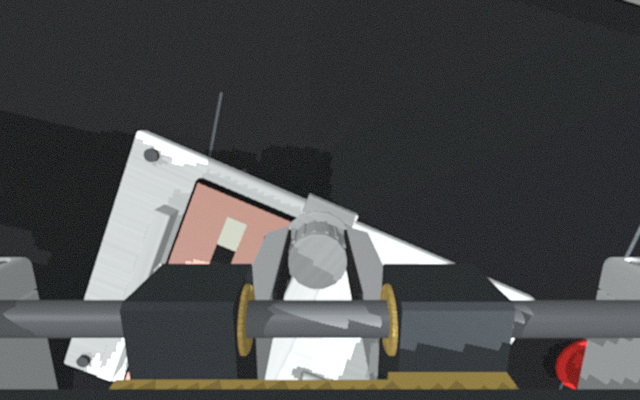

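The cap sits upright in the grip at (318,255). Its top is at 52.5 mm against the expected 52, and the push is steady at about 13 N. Handing in.

```bash
python3 -c "
from cell import manip
print(manip.sign_off())"
```

```text
the job is handed in; nothing more can be done
None
```

I wound the crank to its home stop, then snapped the cap onto the stud and handed the job in with the gripper still pressing it onto the collar at about 13 N; the sign-off gave no verdict.

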